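# Load a sweets cup into the decorating jig

## Task

Load the cup of sweets into the decorating jig without picking it up: with the fingertips push it flat against the long back rail, then slide it along the rail into the corner until it is fully home against the end stop and the spring catch has snapped shut behind it. Do not lift, tip or crush the cup, and leave the bottle, jar, nozzle and stamp round the jig where they stand.

Things in the scene. Friction and masses are not known exactly. Their poses are not given: they have to be found in the camera images.
- sweet_cup: The part to load: square black plastic cup holding four green sweets, loose on the jig's board, about 90 g, 18 mm high. Rim 80 x 80 mm, its thin flange 15 to 18 mm above the underside; walls below it 72 x 72 mm. Origin at the centre of its underside, z up, x and y square to its sides. It starts clear of the rail, turned up to 0.5 rad to it.
- jig: Decorating jig, fixed: a beech board 210 (x) x 340 (y) mm, its top 18 mm above the worktop, with steel guides 22 mm high on it (rail, end stop, front lip). Origin: centre of the underside, at worktop height; its x axis points away from the robot to the back rail, its y axis along the rail to the end stop. The board is open at its near side and its -y end.
- rail_mid (a point): Middle of the back rail's inner face, at (75, 0, 29) mm in the jig's frame, axes as the jig's. The rail is straight, runs the whole length of the board along y, and stands 22 mm above the board. All the steel guides are polished: the cup slides easily along them (friction about 0.2; on the wooden board about 0.6).
- stop_mid (a point): Inner face of the end stop, at (35, 150, 29) mm in the jig's frame, axes as the jig's; the stop runs from the rail to x = -30 mm. Beside it a short front lip (inner face at x = -8 mm, y = 118 to 150 mm, mouth flared from y = 100 mm) closes the near side of the corner pocket: 83 mm wide for the 80 mm rim.
- pocket (a point): Centre of the corner pocket at board height, fixed to the jig at (35, 110, 18) mm in its frame, axes as the jig's: where the cup's origin lies when the cup is fully home.
- catch (a joint): Spring catch (steel arm with a white roller) at the pocket's entrance, on the near side. Radians: 0 = shut, grows as the cup pushes the arm aside to the near side; about 0.2 while the cup slides past; it springs back to 0 by itself once the cup's trailing edge has passed. Pivot at (-14, 16) mm in the jig's frame, arm 50 mm; pushing it aside takes about 1 to 2 N.
- catch_roller (a point): Centre of the catch's roller (8 mm diameter, top 21 mm above the board). Shut, it is at (1, 63) mm in the jig's frame, so that it stands in the way of a cup in the pocket moving back, at the near 10 mm of the cup's trailing side; the rest of that side is free for a finger.
- cream_bottle: Bystander: squeeze bottle with cream-coloured content, 42 mm wide, 164 mm tall, standing on the worktop behind the rail. Origin at the centre of its underside.
- amber_jar: Bystander: small round jar with black lid, 38 mm wide, 60 mm tall, on the worktop behind the rail. Origin at the centre of its underside.
- small_nozzle: Bystander: steel piping nozzle (cone), 24 mm wide, 34 mm tall, on the worktop in front of the jig. Origin at the centre of its underside.
- stamp: Bystander: turned wooden stamp, 38 mm wide, 55 mm tall, on the worktop in front of the jig. Origin at the centre of its underside.
Things that resemble listed ones, but are neither listed nor needed, are in the scene too. There is more than one size of the sweet_cup; the one meant has the size given above.

How it is judged:
By the outcome, as a careful person would: the job done as asked, in the order asked, and still so for the second after the job is handed in, with the robot touching nothing.
It also fails if it takes over 64 s, if anything falls off the work surface, if the arm or the gripper's body presses on something with over 40 N, if the wrist force passes 120 N, or if a joint passes its speed limit or range.

## Robot

A 6-joint arm with a two-finger parallel gripper is mounted at the origin on a cart in front of the work surface, level with it; the furniture and walls round the work are solid. World frame = base frame: x ahead of the robot, y to its left, z up, the work surface at z = 0. Lengths are in m, angles in degrees, forces in N, time in s.
With the tool pointing down it reaches from about 0.4 to 0.825 m from the base axis. Payload 7 kg.
Tool frame: the origin (TCP) lies on the centre line of the jaws, within the pads' length; the fingertips stand 8 mm ahead of it and the grasp point (between the pads) lies 11 mm behind it; z points along the fingers, y is the line along which they close (so a half turn about z gives the same grasp; the last joint's range is limited). The gripper opens to 88 mm and grips with 3 to 60 N. Pads are 19 mm wide; open, the fingers measure 130 mm over their backs; the gripper's body (78 mm by 193 mm) begins 47 mm behind the grasp point.
Start: joints at [86.408, 20.546, 0.682, 0, -70.136, -16.507], TCP at [0.232, 0.634, 0.235] pointing down, gripper open.
Joint ranges: [-176.03, 176.03], [-82.01, 121.73], [-58.28, 71.71], [-173.87, 95.51], [-174.79, -0.11], [-173.66, 173.66]. Speed limits (degrees/s): [136.94, 136.94, 172.46, 180, 180, 180].

## Interface

Orientations are given as [roll, pitch, yaw] about the fixed x, y, z axes, in that order (R = Rz(yaw) Ry(pitch) Rx(roll)).
In Python, from plant import ctrl, vision gives the robot as it stands. The module is installed in compiled form; this text tells all that it offers.
- The arm moves only by the tool move_arm, never from a script. Its argument "moves" is one flat list of numbers, 7 for each row, row after row: the finger opening in cm, from 0 to 8.76, then the shift along the tool's x, y, z in cm, then the turn, a rotation vector about the tool's x, y, z in rad. A call has 1 to 8 rows; each row shifts and turns the commanded pose from where the row before left it, along the tool's axes as they then stand; what a row does not reach is not made up. A row lasts 1/10 s, in which the tool goes at most 50 mm and 8.59 degrees, less where a joint would pass 70% of its speed; a pose out of reach is approached as far as the arm can. A call with a gripper value outside its range is refused whole. The fingers move at their own pace and stop on an object; the grip force is fixed at half the most. Time passes only in rows, so rows that do not move let the fingers close. It gives the time, the measured TCP pose, the force, the opening and the grip force at its end, in the units of the state.
- ctrl.get_obs(): the state, without advancing time (a new reading comes with each control period).
- vision.snapshot(name): name is "scene" or "top" or "wrist"; returns (picture, depth): 420x560x3 uint8, red, green, blue; 420x560 float32, m along the optical axis (not along the pixel's ray), 0 where there is no reading.
- vision.camera_model(name): a dict with "vertical_fov" (degrees; the focal length in pixels is half the picture's height over the tangent of half this angle, whatever the lens; pixels are square), "cx", "cy" (the principal point, pixels), "cam_to_world" (4x4, takes a point from camera to world coordinates). Camera axes: x right, y down, z forward; pixel columns grow to the right and rows downward; lengths in m; the calibration is good to about 2 mm. A picture is of the moment at which its call begins: read the wrist's pose just before it. camera_model takes no time and is no camera call; for the wrist camera it gives the pose at the moment of the call.
- ctrl.close_job(): hands the job in; it is judged then, once.
The state is a dict: "clock": time; "joint_pos": joint angles; "qvel": joint speeds; "tau": joint torques, N m; "tool_pos": TCP position; "orientation": TCP orientation; "force": force on the tool from outside, world axes, zero at the start; "moment": the same for the moment, N m; "opening": finger opening in m; "gripper_force": force on a finger pad.
Only numpy, scipy, OpenCV 4.12 (cv2) and the standard library are available. Lean on these libraries where they do the work, as an engineer would, in place of code of your own. Each camera call takes 0.05 s, during which the arm holds its last target. There are 200 camera calls.

## Working session

There is one attempt and no reset: what is moved stays moved. The work goes in short steps, Python scripts to look and compute and a tool call to move; the robot and the scene stay as the last step left them, time stands still between calls to the robot, and variables do not carry over. Pictures are saved under pics/ and viewed, at most 10 in all, crops included, and the job is handed in when it is done.

Besides the shell and the picture viewer there is one more tool, called after "Call:" as name(argument=value, ...), one argument or row to a line, values as JSON. move_arm: Moves the arm, as the interface text tells. Its arguments: {"type":"object","properties":{"moves":{"type":"array"}},"required":["moves"]}

```bash
mkdir -p pics; cat > h.py <<'E'
import numpy as np, cv2
from plant import ctrl, vision
def snap(n,f=None):
    m=vision.camera_model(n); p,d=vision.snapshot(n)
    if f: cv2.imwrite('pics/'+f,p[:,:,::-1])
    return p,d,m
def ray(m,u,v):
    f=210/np.tan(np.radians(m['vertical_fov']/2)); T=np.array(m['cam_to_world'])
    return T[:3,3],T[:3,:3]@np.array([(u-m['cx'])/f,(v-m['cy'])/f,1])
def onz(m,u,v,z):
    o,r=ray(m,u,v); return o+r*(z-o[2])/r[2]
def pix(m,P):
    f=210/np.tan(np.radians(m['vertical_fov']/2)); T=np.linalg.inv(np.array(m['cam_to_world']))
    c=T[:3,:3]@np.array(P)+T[:3,3]; return c[0]/c[2]*f+m['cx'],c[1]/c[2]*f+m['cy']
E
python3 - <<'E'
from h import *
for n in ['top','scene']:
    p,d,m=snap(n,n+'1.png'); np.save(n+'_d.npy',d); print(n,m['vertical_fov'],np.round(m['cam_to_world'],3).tolist())
print(ctrl.get_obs())
E
```

```text
top 52.526920154444625 [[0.122, -0.97, 0.212, 0.405], [-0.993, -0.119, 0.025, -0.059], [0.001, -0.213, -0.977, 0.905], [0.0, 0.0, 0.0, 1.0]]
scene 48.4751508558244 [[-0.836, -0.314, 0.45, 0.195], [-0.548, 0.483, -0.683, 0.533], [-0.003, -0.817, -0.576, 0.553], [0.0, 0.0, 0.0, 1.0]]
{'clock': 0.1, 'joint_pos': array([ 8.64070264e+01,  2.05871914e+01,  6.39919903e-01, -1.79641976e-02,
       -7.01362931e+01, -1.65067637e+01]), 'qvel': array([-0.01328987, -0.11639472,  0.10848674,  0.07681413, -0.06478488,
       -0.01756871]), 'tau': array([-2.35283667e-03, -5.84165418e+01,  2.93753135e+01,  7.01557294e+00,
        1.01927260e-02, -4.51185815e-05]), 'tool_pos': array([0.2318459 , 0.63348489, 0.23372405]), 'orientation': array([ 1.79915081e+02, -7.55282718e-03, -2.01058479e+01]), 'force': array([ 0.69323901, -0.43962634, -0.25136168]), 'moment': array([-0.01813287,  0.00064999,  0.011761  ]), 'gripper_force': 0.0, 'opening': 0.08735058875003664}
```

View pics/top1.png

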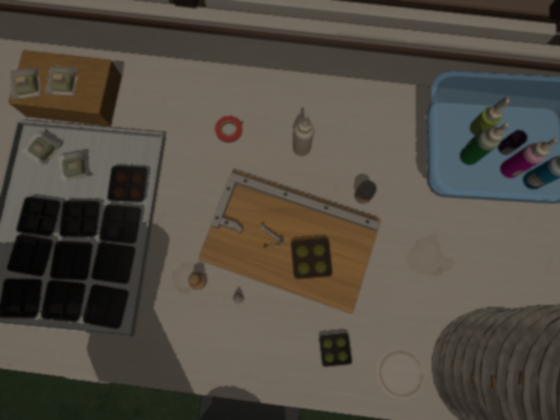

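View pics/scene1.png

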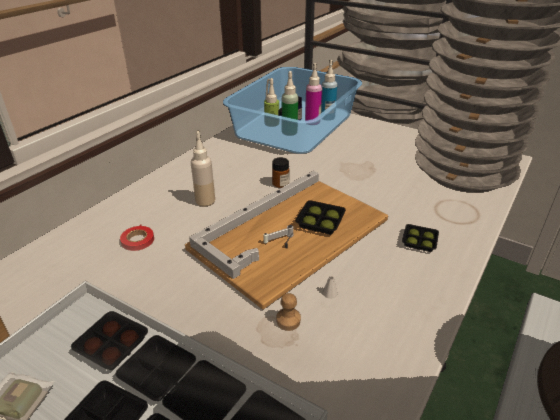

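The top view shows two cups with green sweets: one on the board at (312,258) and one on the worktop at (335,348). The board one looks larger and is on the jig, so it fits the description. The jig runs from the stop at about (215,215) to the open end at about (365,265). I'll confirm with a crop and measure both.

```bash
python3 - <<'E'
from h import *
p=cv2.imread('pics/top1.png'); m=vision.camera_model('top')
c=p[160:370,190:390]; c=np.clip(c.astype(float)*1.8,0,255).astype(np.uint8)
cv2.imwrite('pics/crop1.png',cv2.resize(c,None,fx=2.85,fy=2.85,interpolation=cv2.INTER_CUBIC))
hsv=cv2.cvtColor(p,cv2.COLOR_BGR2HSV)
# dark cups
for name,(u0,v0,u1,v1),z in [('board cup',(280,225,345,290),.036),('table cup',(310,320,360,375),.018)]:
    roi=hsv[v0:v1,u0:u1]; k=((roi[:,:,2]<62)|((roi[:,:,0]>22)&(roi[:,:,0]<45)&(roi[:,:,2]<110)&(roi[:,:,1]>120))).astype(np.uint8)
    k=cv2.morphologyEx(k,cv2.MORPH_OPEN,np.ones((3,3)))
    cs=max(cv2.findContours(k,0,2)[0],key=cv2.contourArea)
    P=np.array([onz(m,u+u0,v+v0,z)[:2] for u,v in cs[:,0]],np.float32)*1000
    print(name,cv2.minAreaRect(P),cs[:,0].min(0)+[u0,v0],cs[:,0].max(0)+[u0,v0])
for n,(u,v) in dict(board_near_L=(200,260),board_near_R=(354,310),rail_far_R=(379,218)).items(): print(n,hsv[v,u],onz(m,u,v,.018))
# wood
k=((hsv[:,:,0]>8)&(hsv[:,:,0]<22)&(hsv[:,:,1]>110)&(hsv[:,:,2]>60)).astype(np.uint8); k[:165]=0;k[:,:190]=0;k[:,390:]=0;k[320:]=0
k=cv2.morphologyEx(k,cv2.MORPH_OPEN,np.ones((3,3)))
cs=max(cv2.findContours(k,0,2)[0],key=cv2.contourArea)
P=np.array([onz(m,u,v,.018)[:2] for u,v in cs[:,0]],np.float32)*1000
r=cv2.minAreaRect(P);print('wood',r,cv2.boxPoints(r))
E
```

```text
board cup ((526.7846069335938, -112.90098571777344), (81.12530517578125, 77.73834991455078), 11.838807106018066) [291 237] [331 277]
table cup ((352.1679382324219, -181.13429260253906), (62.116336822509766, 59.58430480957031), 12.519380569458008) [320 332] [351 365]
board_near_L [ 15  90 102] [0.49516461 0.11590648 0.018     ]
board_near_R [ 16  58 109] [ 0.43234881 -0.21250984  0.018     ]
rail_far_R [ 16  66 101] [ 0.63085257 -0.2493436   0.018     ]
wood ((549.3031005859375, -62.98345947265625), (335.6733703613281, 179.77793884277344), 77.71892547607422) [[ 425.77103  -207.85928 ]
 [ 601.4349   -246.09943 ]
 [ 672.8352     81.892365]
 [ 497.17133   120.13251 ]]
```

View pics/crop1.png

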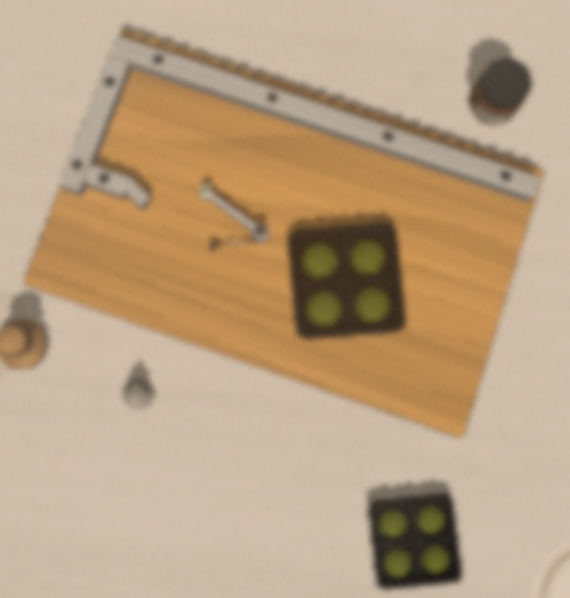

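The crop confirms it: the board cup measures 81×78 mm (meant), and the worktop cup 62×60 mm (a decoy). Next I'll refine the jig pose from the rail screws, at crop pixels (158,59), (272,97), (388,136) and (506,175), and plan the approach.

```bash
python3 - <<'E'
from h import *
m=vision.camera_model('top')
f=lambda u,v,z: onz(m,190+u/2.85,160+v/2.85,z)[:2]*1000
S=np.array([f(*q,.040) for q in [(158,59),(272,97),(388,136),(506,175)]])
print(S, 'rail yaw', np.degrees(np.arctan2(*(S[0]-S[-1])[::-1]))-90)
yaw=-12.6; c,s=np.cos(np.radians(yaw)),np.sin(np.radians(yaw)); R=np.array([[c,-s],[s,c]])
print('rail-inner top pts in jig rot', [ (R.T@f(*q,.040)).round(1) for q in [(131,67),(530,199)]])
print('stop inner', [(R.T@f(*q,.040)).round(1) for q in [(131,67),(95,160)]])
print('near edge',[(R.T@f(*q,.018)).round(1) for q in [(26,283),(463,436)]], 'cup',(R.T@[526.8,-112.9]).round(1))
for n,u,v,z in [('bottle base?',303,150,0),('jar top',367,187,.06)]: print(n,R.T@onz(m,u,v,z)[:2]*1000)
o=ctrl.get_obs(); print(o['tool_pos'],o['orientation'])
E
```

```text
[[ 671.75547552   42.92706982]
 [ 652.93260121  -44.91291924]
 [ 633.79188708 -133.08736135]
 [ 615.09588577 -221.48407492]] rail yaw -12.094769246302391
rail-inner top pts in jig rot [array([633.6, 205.2]), array([ 637.4, -103.6])]
stop inner [array([633.6, 205.2]), array([558.4, 204.8])]
near edge [array([458.7, 223.4]), array([ 461.6, -111.9])] cup [538.7   4.7]
bottle base? [768.78284143  98.65681244]
jar top [712.40048868 -56.93509293]
[0.2318459  0.63348489 0.23372405] [ 1.79915081e+02 -7.55282718e-03 -2.01058479e+01]
```

Call:
move_arm(
  moves=[2, 0, 0, 0, 0, 0, -0.14, 2, 2.8, 4, 0, 0, 0, 0, 2, 2.8, 4, 0, 0, 0, 0, 2, 2.8, 4, 0, 0, 0, 0, 2, 2.8, 4, 0, 0, 0, 0, 2, 2.8, 4, 0, 0, 0, 0, 2, 2.8, 4, 0, 0, 0, 0, 2, 2.8, 4, 0, 0, 0, 0],
)

```text
clock: 0.9
tool_pos: [0.3652, 0.317, 0.2345]
orientation: [180.0, 0.0, -12.1]
force: [1.5, 0.1, -0.2]
opening: 0.0289
gripper_force: 0.0
```

Call:
move_arm(
  moves=[2, 2.2, 4.3, 0, 0, 0, 0, 2, 2.2, 4.3, 0, 0, 0, 0, 2, 1.8, 4.3, 0, 0, 0, 0, 2, 1.8, 4.3, 0, 0, 0, 0, 2, 1.8, 4.3, 0, 0, 0, 0, 2, 1.8, 4.3, 0, 0, 0, 0, 2, 1.8, 4.3, 0, 0, 0, 0, 2, 0, 0, 0, 0, 0, 0],
)

```text
clock: 1.7
tool_pos: [0.4328, -0.0079, 0.2343]
orientation: [179.9, 0.0, -12.4]
force: [0.5, 1.1, -0.4]
opening: 0.02
gripper_force: 0.0
```

```bash
python3 - <<'E'
from h import *
p,d,m=snap('wrist','w1.png'); np.save('w1d.npy',d); print(np.round(m['cam_to_world'],3).tolist())
o=ctrl.get_obs(); print(o['tool_pos'],o['orientation'])
for q in [(75,0),(75,150),(-8,150),(35,110)]:
    c,s=np.cos(np.radians(-12.1)),np.sin(np.radians(-12.1))
    P=[.562+(c*q[0]-s*q[1])/1e3,-.068+(s*q[0]+c*q[1])/1e3,.040]; print(q,P,pix(m,P))
E
```

```text
[[-0.216, -0.927, -0.305, 0.516], [-0.976, 0.205, 0.067, -0.028], [0.0, 0.313, -0.95, 0.384], [0.0, 0.0, 0.0, 1.0]]
[ 0.43280973 -0.00601516  0.23424924] [ 1.79975029e+02  3.95274069e-02 -1.23967126e+01]
(75, 0) [np.float64(0.6353337427568955), np.float64(-0.08372139221778664), 0.04] (np.float64(318.72044394095974), np.float64(-71.0754422792973))
(75, 150) [np.float64(0.6667765271924688), np.float64(0.06294609329600429), 0.04] (np.float64(136.73879686272448), np.float64(-69.7188247178837))
(-8, 150) [np.float64(0.5856205185415044), np.float64(0.08034443401702149), 0.04] (np.float64(149.52392903539885), np.float64(40.990561334926326))
(35, 110) [np.float64(0.6192804552059716), np.float64(0.03221950634181292), 0.04] (np.float64(189.64872856332744), np.float64(-14.302559684728664))
```

View pics/w1.png

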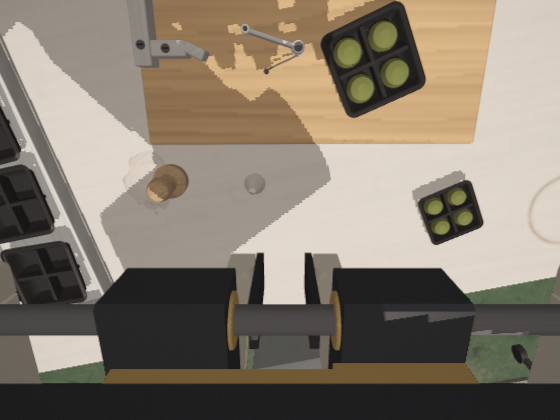

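The wrist view shows the meant cup at rim corners of about (322,43), (401,2), (425,78) and (356,117). The stop and lip are at upper left, where the lip edge (150,41) matches the predicted (149.5,41), and the small cup is separate. I'll convert the corners once more.

```bash
cat >> h.py <<'E'
c,s=np.cos(np.radians(-12.1)),np.sin(np.radians(-12.1)); RJ=np.array([[c,-s],[s,c]]); J0=np.array([.562,-.068])
def tojig(P): return RJ.T@(np.array(P)[:2]-J0)*1000
E
python3 - <<'E'
from h import *
m=vision.camera_model('wrist')
Q=[tojig(onz(m,u,v,.036)) for u,v in [(322,43),(401,2),(425,78),(356,117)]]
print(np.round(Q,1),np.mean(Q,0),[np.linalg.norm(Q[i]-Q[i-1]) for i in range(4)])
print('near edge',[tojig(onz(m,u,v,.018)) for u,v in [(151,144),(474,144)]],'lip/stop',tojig(onz(m,152,41,.04)))
print('roller',tojig(onz(m,245,28,.039)),'nozzle',tojig(onz(m,255,183,.017)),'tcp',tojig(ctrl.get_obs()['tool_pos']))
E
```

```text
[[ -10.5   -3.5]
 [  22.1  -72.2]
 [ -40.9 -101. ]
 [ -76.   -38.4]] [-26.33505285 -53.78629477] [np.float64(74.24333815273263), np.float64(75.99506693558621), np.float64(69.23504132550177), np.float64(71.77668983305604)]
near edge [array([-103.2767949 ,  170.51890211]), array([-105.25063516, -166.81432432])] lip/stop [ -8.406816   149.74381978]
roller [ 1.77470328 65.79624357] nozzle [-146.06215875   63.30689545] tcp [-139.31325262   33.5270622 ]
```

Call:
move_arm(
  moves=[2, 1.5, 4.2, 0, 0, 0, 0, 2, 1.5, 4.3, 0, 0, 0, 0, 2, 0, 0, 4.5, 0, 0, 0, 2, 0, 0, 4.5, 0, 0, 0, 2, 0, 0, 4.5, 0, 0, 0, 2, 0, 0, 4.5, 0, 0, 0, 2, 0, 0, 2.2, 0, 0, 0.005, 2, 0, 0, 0, 0, 0, 0],
)

```text
clock: 2.55
tool_pos: [0.4423, -0.0922, 0.0297]
orientation: [179.8, 0.4, -12.3]
force: [-0.4, -0.1, 1.0]
opening: 0.0202
gripper_force: 0.0
```

```bash
python3 - <<'E'
from h import *
o=ctrl.get_obs(); print(tojig(o['tool_pos']),o['tool_pos'],o['orientation'],o['force'])
E
```

```text
[-111.9926661   -48.80964597] [ 0.44226404 -0.09224951  0.02968907] [179.8497874    0.36346629 -12.32304442] [-0.36050452 -0.0775456   0.96966328]
```

Call:
move_arm(
  moves=[2, 1.5, 0, 0, 0, 0, -0.004, 2, 1, 0, 0, 0, 0, 0, 2, 1, 0, 0, 0, 0, 0, 2, 1, 0, 0, 0, 0, 0, 2, 1, 0, 0, 0, 0, 0, 2, 1, 0, 0, 0, 0, 0, 2, 0.5, 0, 0, 0, 0, 0, 2, 0, 0, 0, 0, 0, 0],
)

```text
clock: 3.35
tool_pos: [0.5139, -0.1077, 0.0325]
orientation: [-180.0, -0.0, -12.2]
force: [-0.4, -0.5, 0.4]
opening: 0.0201
gripper_force: 0.0
```

```bash
python3 - <<'E'
from h import *
o=ctrl.get_obs(); print(tojig(o['tool_pos']),o['tool_pos'],o['orientation'],o['force'])
p,d,m=snap('wrist'); a=cv2.resize(p[:,:,::-1],(400,300))
q,d,m=snap('top'); b=cv2.resize(np.clip(q[160:310,190:390,::-1]*1.6,0,255).astype(np.uint8),(400,300))
cv2.imwrite('pics/c2.png',np.hstack([a,b]))
E
```

```text
[-38.74919638 -48.91337216] [ 0.51385853 -0.10770412  0.03247777] [-1.79999753e+02 -1.94324224e-02 -1.21550792e+01] [-0.35713047 -0.46482536  0.3632848 ]
```

View pics/c2.png

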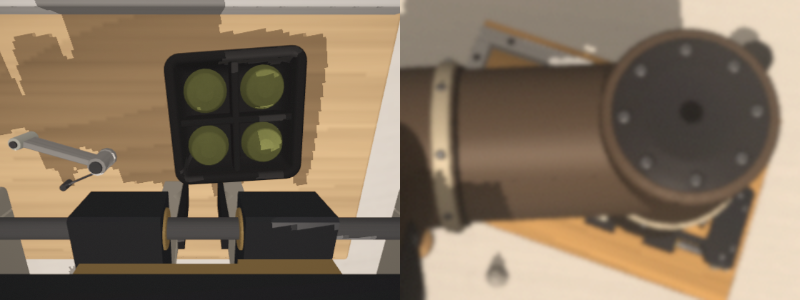

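The cup is squaring against the fingers, with about 3° left, and has the rail ahead of it. I'll keep pushing.

Call:
move_arm(
  moves=[2, 1, 0, 0, 0, 0, 0, 2, 0.7, 0, 0, 0, 0, 0, 2, 0.3, 0, 0, 0, 0, 0, 2, 0, 0, 0, 0, 0, 0],
)

```text
clock: 3.85
tool_pos: [0.5332, -0.1118, 0.0325]
orientation: [180.0, -0.0, -12.1]
force: [-0.2, -0.5, -0.1]
opening: 0.02
gripper_force: 0.0
```

Call:
move_arm(
  moves=[2, 0.2, 0, 0, 0, 0, 0, 2, 0.2, 0, 0, 0, 0, 0, 2, 0, 0, 0, 0, 0, 0],
)

```text
clock: 4.15
tool_pos: [0.5363, -0.1126, 0.0324]
orientation: [180.0, 0.0, -12.1]
force: [-1.3, 0.2, -0.9]
opening: 0.0198
gripper_force: 0.4
```

```bash
python3 - <<'E'
from h import *
p,d,m=snap('wrist','w3.png')
o=ctrl.get_obs(); print(tojig(o['tool_pos']),o['tool_pos'],o['orientation'],o['force'])
for y in (-100,-20):
  for x,z in ((75,.04),(75,.036),(-5,.036)):
    P=RJ@np.array([x,y])/1000+J0; print(x,y,z,pix(m,[*P,z]))
E
```

```text
[-15.80719328 -49.05608905] [ 0.53626092 -0.11265274  0.03247119] [ 1.79989787e+02  2.61345500e-02 -1.21440571e+01] [-1.50203719 -0.61469431 -0.44865725]
75 -100 0.04 (np.float64(412.23955490023604), np.float64(78.81139518633762))
75 -100 0.036 (np.float64(408.68707597643663), np.float64(79.20920186588882))
-5 -100 0.036 (np.float64(389.6830729015719), np.float64(262.0334910710418))
75 -20 0.04 (np.float64(203.60151074749106), np.float64(79.1313595348694))
75 -20 0.036 (np.float64(205.8264170215904), np.float64(79.52011473119572))
-5 -20 0.036 (np.float64(218.08924371877052), np.float64(262.2210654985134))
```

View pics/w3.png

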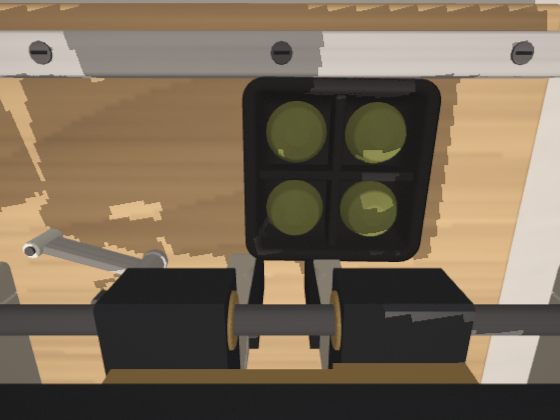

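The cup lies flat along the rail, with its far edge at v≈78 against the rail face at about 77. It spans u 243–439, so y is about -35 to -113. I'll give it a short firm press, then back off.

Call:
move_arm(
  moves=[2, 0.2, 0, 0, 0, 0, 0, 2, 0.1, 0, 0, 0, 0, 0, 2, 0, 0, 0, 0, 0, 0],
)

```text
clock: 4.5
tool_pos: [0.5367, -0.1132, 0.0322]
orientation: [180.0, 0.3, -12.2]
force: [-9.3, 2.6, 6.7]
opening: 0.0201
gripper_force: 4.6
```

Call:
move_arm(
  moves=[1, -2, 0, 0, 0, 0, 0, 0, 0, 0, -4.5, 0, 0, 0, 0, 1, 4.5, 0, 0, 0, 0, 0, 3, 3.5, 0, 0, 0, 0, 0, 3, 2.2, 0, 0, 0, 0, 0, 0, 0, 4.5, 0, 0, 0, 0, 0, 0, 0, 0, 0, 0],
)

```text
clock: 5.2
tool_pos: [0.5639, -0.2238, 0.0278]
orientation: [-180.0, 0.4, -12.3]
force: [-1.8, 0.7, -1.4]
opening: 0.0003
gripper_force: 0.0
```

```bash
python3 - <<'E'
from h import *
p,d,m=snap('wrist','w4.png')
o=ctrl.get_obs(); print(tojig(o['tool_pos']),o['tool_pos'],o['orientation'],o['force'],o['opening'])
for q in ((75,-100,.036),(75,-140,.04),(-5,-113,.036)):
    P=RJ@np.array(q[:2])/1000+J0; print(q,pix(m,[*P,q[2]]))
E
```

```text
[  35.36682455 -151.52754717] [ 0.5648181  -0.22357464  0.03017817] [179.96877124   0.31704418 -12.20178778] [-0.2548459  -0.33726578  0.84355635] 0.0003852670656772105
(75, -100, 0.036) (np.float64(157.97918449195822), np.float64(205.37521501627867))
(75, -140, 0.04) (np.float64(250.8955113043052), np.float64(208.02158138902675))
(-5, -113, 0.036) (np.float64(203.10698340443685), np.float64(357.3294260211772))
```

View pics/w4.png

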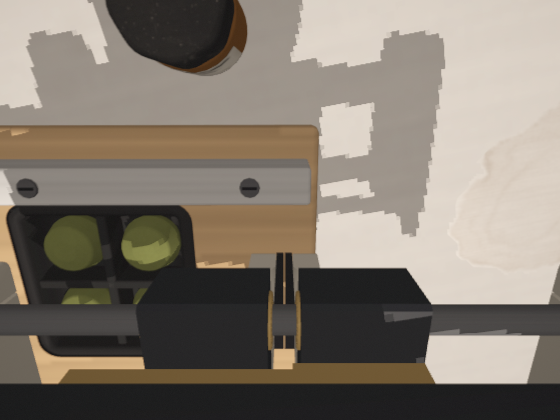

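The cup is flat on the rail, with its trailing edge at u≈193 (y≈-114). The fingers are at u≈248, clear behind it. Next I slide it along the rail.

Call:
move_arm(
  moves=[0, 0, -1, 0, 0, 0, 0, 0, 0, -1, 0, 0, 0, 0, 0, 0, -1, 0, 0, 0, 0, 0, 0, -1.2, 0, 0, 0, 0, 0, 0, -1.2, 0, 0, 0, 0, 0, 0, -1.2, 0, 0, 0, 0, 0, 0, -1.2, 0, 0, 0, 0, 0, 0, -1.2, 0, 0, 0, 0],
)

```text
clock: 6.05
tool_pos: [0.586, -0.1343, 0.0326]
orientation: [180.0, 0.0, -12.1]
force: [0.2, -1.9, 1.1]
opening: 0.0003
gripper_force: 1.0
```

```bash
python3 - <<'E'
from h import *
p,d,m=snap('wrist','w5.png')
o=ctrl.get_obs(); print(tojig(o['tool_pos']),o['tool_pos'],o['orientation'],o['force'],o['opening'])
E
```

```text
[ 37.64982453 -58.45660085] [ 0.58655978 -0.13304999  0.03257887] [-1.79985028e+02 -2.08227250e-02 -1.20799395e+01] [0.83113246 0.33165782 0.62487463] 0.000540750928567959
```

View pics/w5.png

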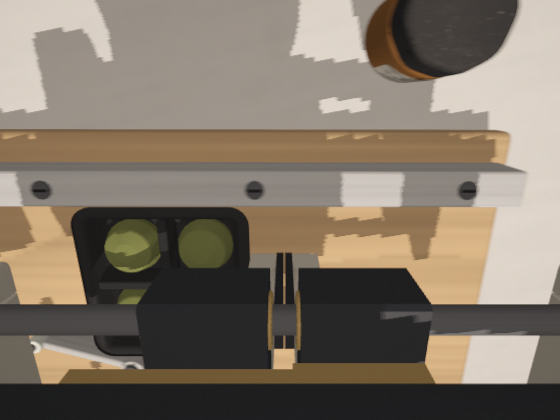

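The cup is still flush with the rail and the fingers are at its trailing edge (u≈248). Continuing past the catch.

Call:
move_arm(
  moves=[0, -0.2, -1.1, 0, 0, 0, 0, 0, 0, -1.1, 0, 0, 0, 0, 0, 0, -1.1, 0, 0, 0, 0, 0, 0, -1.1, 0, 0, 0, 0, 0, 0, -1.1, 0, 0, 0, 0, 0, 0, -1.1, 0, 0, 0, 0, 0, 0, -1.1, 0, 0, 0, 0, 0, 0, -1, 0, 0, 0, 0],
)

```text
clock: 6.9
tool_pos: [0.6025, -0.0489, 0.0326]
orientation: [-180.0, -0.0, -12.1]
force: [0.8, -2.4, 0.4]
opening: 0.0004
gripper_force: 0.8
```

Call:
move_arm(
  moves=[0, 0, -0.6, 0, 0, 0, 0, 0, 0, -0.4, 0, 0, 0, 0, 0, 0, -0.3, 0, 0, 0, 0, 0, 0, 0, 0, 0, 0, 0],
)

```text
clock: 7.3
tool_pos: [0.6048, -0.0369, 0.0325]
orientation: [-180.0, 0.0, -12.1]
force: [-0.2, -0.2, 0.7]
opening: 0.0004
gripper_force: 0.0
```

```bash
python3 - <<'E'
from h import *
p,d,m=snap('wrist','w6.png')
o=ctrl.get_obs(); print(tojig(o['tool_pos']),o['tool_pos'],o['orientation'],o['force'],o['opening'])
for q in ((75,70,.036),(75,150,.04),(-5,150,.036),(-5,70,.036)):
    P=RJ@np.array(q[:2])/1000+J0; print(q,pix(m,[*P,q[2]]))
E
```

```text
[35.21593558 39.14524966] [ 0.60463912 -0.03710634  0.03243448] [-1.79993640e+02  2.56307573e-02 -1.21418313e+01] [ 0.65027684 -0.22307887  0.02056125] 0.00030790614957887743
(75, 70, 0.036) (np.float64(210.5374338290652), np.float64(203.097875843473))
(75, 150, 0.04) (np.float64(22.603696546025844), np.float64(206.069578627279))
(-5, 150, 0.036) (np.float64(64.95555781207), np.float64(352.1687737395657))
(-5, 70, 0.036) (np.float64(221.00416718810533), np.float64(352.09178837816864))
```

View pics/w6.png

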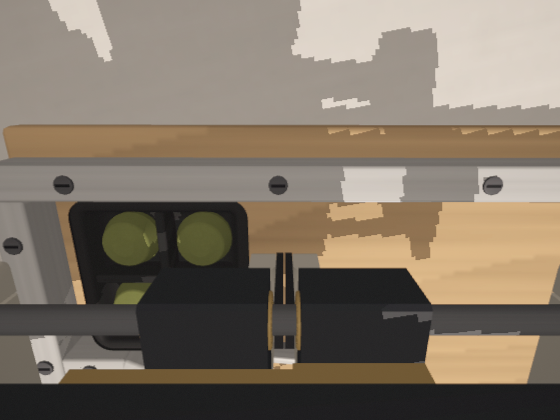

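The cup is in the pocket mouth. Its trailing edge is at u≈248 and home is at u≈210, so about 16 mm remain. Easing it in.

Call:
move_arm(
  moves=[0, 0, -0.6, 0, 0, 0, 0, 0, 0, -0.4, 0, 0, 0, 0, 0, 0, -0.3, 0, 0, 0, 0, 0, 0, -0.1, 0, 0, 0, 0, 0, 0, 0, 0, 0, 0, 0],
)

```text
clock: 7.85
tool_pos: [0.6081, -0.0232, 0.0326]
orientation: [-180.0, -0.0, -12.1]
force: [-0.2, 0.6, -0.2]
opening: 0.0005
gripper_force: 0.0
```

Call:
move_arm(
  moves=[0, 0, -0.2, 0, 0, 0, 0, 0, 0, 0, 0, 0, 0, 0],
)

```text
clock: 8.05
tool_pos: [0.6085, -0.0213, 0.0326]
orientation: [-180.0, -0.0, -12.1]
force: [-0.3, -0.4, -0.2]
opening: 0.0004
gripper_force: 0.0
```

Call:
move_arm(
  moves=[0, 0, -0.2, 0, 0, 0, 0, 0, 0, 0, 0, 0, 0, 0],
)

```text
clock: 8.25
tool_pos: [0.6084, -0.0206, 0.0327]
orientation: [179.9, 0.0, -12.1]
force: [-0.1, -6.7, 1.1]
opening: 0.0003
gripper_force: 2.9
```

Call:
move_arm(
  moves=[0, 0, -0.1, 0, 0, 0, 0, 0, 0, 0, 0, 0, 0, 0],
)

```text
clock: 8.45
tool_pos: [0.6084, -0.0205, 0.0327]
orientation: [179.9, 0.0, -12.2]
force: [0.6, -10.5, 1.5]
opening: 0.0001
gripper_force: 4.9
```

Firm contact at 10 N with the TCP at jig y≈56, as expected for fully home. Backing off to look.

Call:
move_arm(
  moves=[0, 0, 1, 0, 0, 0, 0, 0, 0, 1.5, 0, 0, 0, 0, 0, 0, 0, -4.5, 0, 0, 0, 0, -1, 0, -4.5, 0, 0, 0, 0, -3, 0, -3.8, 0, 0, 0, 0, -3, -2, -3, 0, 0, 0, 0, -2, -3, -2, 0, 0, 0, 0, 0, 0, 0, 0, 0, 0],
)

```text
clock: 9.25
tool_pos: [0.5264, 0.0268, 0.2146]
orientation: [-179.7, -0.3, -12.0]
force: [1.2, -0.1, 0.7]
opening: 0.0004
gripper_force: 0.0
```

```bash
python3 - <<'E'
from h import *
p,d,m=snap('wrist','w7.png')
o=ctrl.get_obs(); print(tojig(o['tool_pos']),o['tool_pos'],o['force'])
for q in ((75,70,.036),(75,150,.036),(-5,150,.036),(-5,70,.036),(1,63,.039)):
    P=RJ@np.array(q[:2])/1000+J0; print(q,pix(m,[*P,q[2]]))
E
```

```text
[-54.56333377  84.2806102 ] [0.52631567 0.02584566 0.21277158] [ 0.37079443 -0.93784204 -0.99056817]
(75, 70, 0.036) (np.float64(300.9584401170183), np.float64(40.796906516054804))
(75, 150, 0.036) (np.float64(208.02973958961826), np.float64(40.75566280082316))
(-5, 150, 0.036) (np.float64(213.6642999426226), np.float64(135.1315791146701))
(-5, 70, 0.036) (np.float64(299.567096900022), np.float64(135.27487198474336))
(1, 63, 0.039) (np.float64(307.42558889150865), np.float64(128.994984938647))
```

View pics/w7.png

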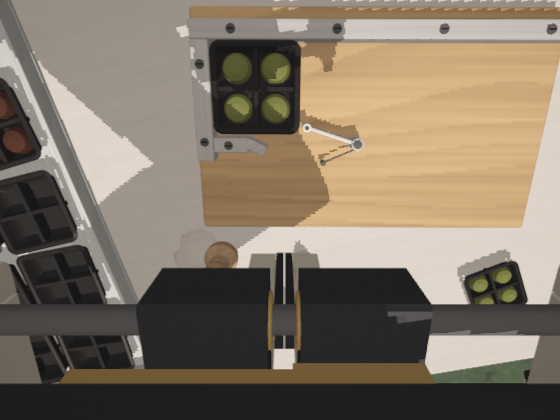

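The cup sits in the corner, with its rim at u 211–300 and v 40–134, matching the predicted home corners. The roller at (307,128) matches the shut position (307,129) and stands behind the trailing side. The stamp is still standing. Handing in.

```bash
python3 -c "
from plant import ctrl
print(ctrl.close_job())"
```

```text
the job is handed in; nothing more can be done
None
```

The cup was pushed flat against the rail, then slid along it until fully home against the end stop; the last picture showed the catch shut behind it and the arm clear, and I handed the job in at about 9.3 s (the bottle, jar and nozzle were not re-checked at the end).

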